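Brush out the tumbler and photograph its three sides

TASK

Scrub the inside of the striped tumbler with the bottle brush, going right down to the bottom twice and drawing the brush most of the way up in between, then stand the brush back in its holder. Next lift the tumbler and hold it upright over the round mat, its middle level with the phone's lens, and turn its stripes squarely to the lens one after another, first red, then yellow, then blue, keeping each one still for about a second. Finally stand the tumbler upright in the middle of the cork coaster; never tip it over, do not bump the phone or its board with the arm or gripper, and leave the mug, jar and spatula where they are.

Things in the scene. Friction and masses are not known exactly. Their poses are not given: they have to be found in the camera images.
- cup: The tumbler: straight white open cup, 62 mm outside and 56 mm inside diameter, 130 mm tall, inner floor 5 mm up, about 160 g, loose, upright at any yaw. Origin: centre of its underside; z up its axis. Three 24 mm wide stripes run from foot to rim and fold over it: red on its +x side, yellow 120 degrees on (anticlockwise from above), blue 240 degrees on
- cup_red (a point): Middle of the red stripe on the tumbler's outer wall, 65 mm above its underside; x points straight out of the wall, z up
- cup_yellow (a point): Middle of the yellow stripe, same height; x points straight out of the wall, z up
- cup_blue (a point): Middle of the blue stripe, same height; x points straight out of the wall, z up
- brush: Bottle brush, 200 mm long, about 90 g, loose, standing head down in its holder. Origin: centre of the head's flat lower end; z runs up to the handle. White bristle head 42 mm in diameter (28 mm at its end) from 0 to 75 mm, steel stem 10 mm thick to 110 mm, green round handle 22 mm in diameter from 110 to 200 mm
- brush_grip (a point): Point on the brush's axis in its handle, 175 mm from the head's lower end, where it can be gripped from above
- holder: Grey upright round brush holder, fixed: tube 62 mm outside and 56 mm inside diameter, 70 mm tall, on a foot disc 90 mm in diameter. Origin: centre of its underside; its inner floor is 6 mm above. The brush is home when its head stands on this floor
- coaster: Round cork coaster with a green rim, fixed, 110 mm in diameter, 6 mm thick. Origin: centre of its underside
- photo: Fixed grey photo board 270 x 120 x 4 mm lying flat (x = -60 to 210 mm, y = -60 to 60 mm), on it a round white mat with orange rim (90 mm) and a black phone (76 mm wide, top 185 mm high) upright on a dark stand at x = 135 to 205 mm. Origin: under the mat's centre; x points level from the mat to the phone, z up
- lens (a point): The phone's camera lens, near the phone's top, 150 mm above the table, 162 mm from the mat's centre along the board's x; it looks along the board's -x over the mat
- spot (a point): Centre of the round mat, 5 mm above the table
- mug: Blue mug, 80 mm wide, 90 mm tall, bystander. Origin: centre of its underside
- jar: Amber jar with red cap, 64 mm wide, 110 mm tall, bystander. Origin: centre of its underside
- spatula: Spatula with wooden handle lying on the worktop, bystander. Origin: under its middle
Things that resemble listed ones, but are neither listed nor needed, are in the scene too. Leave any purple look-alike of the cup alone.

How it is judged (in metres and radians):
On the way, in this order (a step that is already met when the one before it is completed fails the run):
1. the held brush reaches down to the tumbler's bottom (horizontal distance between brush and cup below 0.028 m and contact force between the fingers and brush above 1 N and z of brush in the frame of cup below 0.03 m), for 0.05 s.
2. the held brush is drawn most of the way up (horizontal distance between brush and cup below 0.028 m and contact force between the fingers and brush above 1 N and z of brush in the frame of cup above 0.07 m), for 0.02 s.
3. the held brush reaches the bottom a second time (all of step 1), for 0.05 s.
4. the brush stands in its holder, let go (horizontal distance between brush and holder below 0.02 m and z of brush in the frame of holder below 0.02 m and angle between brush's own z axis and vertical below 0.3 rad and linear speed of brush below 0.02 m/s and contact force between the fingers and brush below 0.1 N), for 0.1 s.
5. the lifted tumbler is held still over the mat, red stripe to the lens (x of lens in the frame of cup_red above 0.08 m and y of lens in the frame of cup_red between -0.042 and 0.042 m and z of lens in the frame of cup_red between -0.035 and 0.035 m and horizontal distance between cup and spot below 0.03 m and angle between cup's own z axis and vertical below 0.2 rad and linear speed of cup below 0.03 m/s and angular speed of cup below 0.2 rad/s and contact force between the fingers and cup above 1 N), for 0.5 s.
6. the lifted tumbler is held still over the mat, yellow stripe to the lens (x of lens in the frame of cup_yellow above 0.08 m and y of lens in the frame of cup_yellow between -0.042 and 0.042 m and z of lens in the frame of cup_yellow between -0.035 and 0.035 m and horizontal distance between cup and spot below 0.03 m and angle between cup's own z axis and vertical below 0.2 rad and linear speed of cup below 0.03 m/s and angular speed of cup below 0.2 rad/s and contact force between the fingers and cup above 1 N), for 0.5 s.
7. the lifted tumbler is held still over the mat, blue stripe to the lens (x of lens in the frame of cup_blue above 0.08 m and y of lens in the frame of cup_blue between -0.042 and 0.042 m and z of lens in the frame of cup_blue between -0.035 and 0.035 m and horizontal distance between cup and spot below 0.03 m and angle between cup's own z axis and vertical below 0.2 rad and linear speed of cup below 0.03 m/s and angular speed of cup below 0.2 rad/s and contact force between the fingers and cup above 1 N), for 0.5 s.
At the end, for the whole second after the job is handed in: The tumbler stands upright (within 0.1 rad) and at rest on the coaster, centred within 26 mm; the brush stands in its holder, its lower end within 20 mm of the holder's axis and less than 20 mm above the holder's underside, tilted less than 0.3 rad, at rest (horizontal distance between brush and holder below 0.02 m and z of brush in the frame of holder below 0.02 m and angle between brush's own z axis and vertical below 0.3 rad and linear speed of each of brush, cup below 0.02 m/s and horizontal distance between cup and coaster below 0.026 m and z of cup in the frame of coaster between 0.002 and 0.012 m and angle between cup's own z axis and vertical below 0.1 rad); the robot touches nothing.
It fails at once if the tumbler is tipped over (beyond 0.7 rad) (angle between cup's own z axis and vertical above 0.7 rad).
It fails at once if the arm or gripper bumps the phone or its board (over 5 N) (contact force between any of the arm, the fingers and photo above 5 N).
It fails at once if the mug is moved by more than 30 mm (distance of mug from where it was at the start of the episode above 0.03 m).
It fails at once if the jar is moved by more than 30 mm (distance of jar from where it was at the start of the episode above 0.03 m).
It fails at once if the spatula is moved by more than 30 mm (distance of spatula from where it was at the start of the episode above 0.03 m).
It also fails if it takes over 72 s, if anything falls off the work surface, if the arm or the gripper's body presses on something with over 40 N, if the wrist force passes 120 N, or if a joint passes its speed limit or range.

ROBOT

A 6-joint arm with a two-finger parallel gripper is mounted at the origin on the work surface. World frame = base frame: x ahead of the robot, y to its left, z up, the work surface at z = 0. Lengths are in mm, angles in rad, forces in N, time in s.
With the tool pointing down it reaches from about 300 to 750 mm from the base axis. Payload 8.5 kg.
Tool frame: the origin (TCP) lies midway between the tips of the shut fingers; the grasp point (between the pads) lies 19 mm behind it (grasp_offset is the z of the grasp point in the tool frame, in mm); z points along the fingers, y is the line along which they close (so a half turn about z gives the same grasp; the last joint's range is limited). The gripper opens to 88 mm and grips with 3 to 60 N. Pads are 18 mm wide; open, the fingers measure 123 mm over their backs; the gripper's body (75 mm by 187 mm) begins 45 mm behind the grasp point.
Start: joints at [1.047, 0.381, 1.297, -0, 1.464, -0.215], TCP at [167.145, 523.969, 238.748] pointing down, gripper open.
Joint ranges: [-3.11, 3.11], [-0.89, 2.33], [0.22, 2.48], [-1.42, 4.56], [0.17, 2.85], [-2.88, 2.88]. Speed limits (rad/s): [2.39, 2.39, 3.14, 3.14, 3.14, 3.14].

INTERFACE

Orientations are given as a unit quaternion [w, x, y, z].
In Python, from plant import get_state, capture, get_calibration, close_job, grasp_offset gives the robot as it stands. The module is installed in compiled form; this text tells all that it offers.
- The arm moves only by the tool send_rows, never from a script. Its arguments are lists of equal length, an entry for each row: "fingers": the opening, from -1 (shut) to 1 (fully open); "translation": the shift along the tool's x, y, z in m, a list of three; "twist": the turn about the tool's z in degrees. In form: {"fingers": [fingers, ...], "translation": [[dx, dy, dz], ...], "twist": [twist, ...]}. A call has 1 to 8 rows; each row is the pose to reach, as a shift and turn from the pose commanded when the call began, along the tool's axes at that moment; what a row does not reach only later rows make up. A row lasts 1/10 s, in which the tool goes at most 50 mm and 8.59 degrees, less where a joint would pass 70% of its speed; a pose out of reach is approached as far as the arm can. A call with a gripper value outside its range is refused whole. The fingers move at their own pace and stop on an object; "force" is the grip in N (left out, the last holds). Time passes only in rows, so rows that repeat a pose let the fingers close. It gives the time, the measured TCP pose, the force, the opening and the grip force at its end, in the units of the state.
- get_state(): the state, without advancing time (a new reading comes with each control period).
- capture(name): name is "side" or "top"; returns the picture (480x640x3 uint8, red, green, blue); there is no depth.
- get_calibration(name): a dict with "camera_matrix" (3x3 intrinsics, pixels), "origin" and "rotation" of the camera in the world. Camera axes: x right, y down, z forward; pixel columns grow to the right and rows downward; lengths in mm; the calibration is good to about 2 mm. A picture is of the moment at which its call begins. get_calibration takes no time and is no camera call.
- close_job(): hands the job in; it is judged then, once.
The state is a dict: "clock": time; "qpos": joint angles; "qvel": joint speeds; "effort": joint torques, N m; "tcp_pos": TCP position; "ee_rot": TCP orientation; "contact_force": force on the tool from outside, world axes, zero at the start; "ft_torque": the same for the moment, N m; "gripper_width": finger opening in mm; "finger_force": force on a finger pad.
Only numpy, scipy, OpenCV 4.12 (cv2) and the standard library are available. Lean on these libraries where they do the work, as an engineer would, in place of code of your own. Each camera call takes 0.05 s, during which the arm holds its last target. There are 200 camera calls.

## Working session

There is one attempt and no reset: what is moved stays moved. The work goes in short steps, Python scripts to look and compute and a tool call to move; the robot and the scene stay as the last step left them, time stands still between calls to the robot, and variables do not carry over. Pictures are saved under pics/ and viewed, at most 10 in all, crops included, and the job is handed in when it is done.

Besides the shell and the picture viewer there is one more tool, called as name([rows], argument=value, ...), one row to a line, values as JSON. send_rows: Moves the arm, as the interface text tells. Its arguments: {"type":"object","properties":{"fingers":{"type":"array","items":{"type":"number"}},"translation":{"type":"array","items":{"type":"array","items":{"type":"number"}}},"twist":{"type":"array","items":{"type":"number"}},"force":{"type":"number"}},"required":["fingers","translation","twist"]}

```bash
mkdir -p pics; python3 - <<'E'
from plant import *
import cv2
print(get_state()); print(grasp_offset)
for n in("side","top"):
    c=get_calibration(n);print(n,c)
    im=capture(n);cv2.imwrite(f"pics/{n}0.png",im[:,:,::-1])
E
```

```text
{'clock': 0.0, 'qpos': array([ 1.04671108e+00,  3.81168044e-01,  1.29823345e+00,  5.85032661e-06,
        1.46361575e+00, -2.15285593e-01]), 'qvel': array([-0.0006261 , -0.00178771, -0.00163828, -0.00030606, -0.00110761,
       -0.00093166]), 'effort': array([-1.05552158e-04, -4.37919831e+01, -2.24563587e+01,  7.14077102e-02,
        3.52533697e-02, -1.08821530e-04]), 'tcp_pos': array([167.00376857, 523.7394086 , 238.1619984 ]), 'ee_rot': array([-2.60079525e-04,  1.53787366e-01,  9.88103709e-01, -6.63122068e-04]), 'contact_force': array([-0.27137883,  0.29103141,  0.70704722]), 'ft_torque': array([ 0.07869645,  0.00630688, -0.01642319]), 'finger_force': 0.0, 'gripper_width': 88.35498389986726}
-18.700000000000003
side {'camera_matrix': array([[445.41776123,   0.        , 316.3028219 ],
       [  0.        , 445.41776123, 236.30349922],
       [  0.        ,   0.        ,   1.        ]]), 'origin': array([  84.99561305, -809.03868129,  658.89331264]), 'rotation': array([-0.48302564,  0.82277488, -0.2643496 ,  0.14087946])}
top {'camera_matrix': array([[542.64138593,   0.        , 326.59836684],
       [  0.        , 542.64138593, 240.8366962 ],
       [  0.        ,   0.        ,   1.        ]]), 'origin': array([ 267.96458579,  -68.74661624, 1725.55942158]), 'rotation': array([ 0.07069672, -0.69896206,  0.70879415, -0.06375628])}
```

View pics/side0.png

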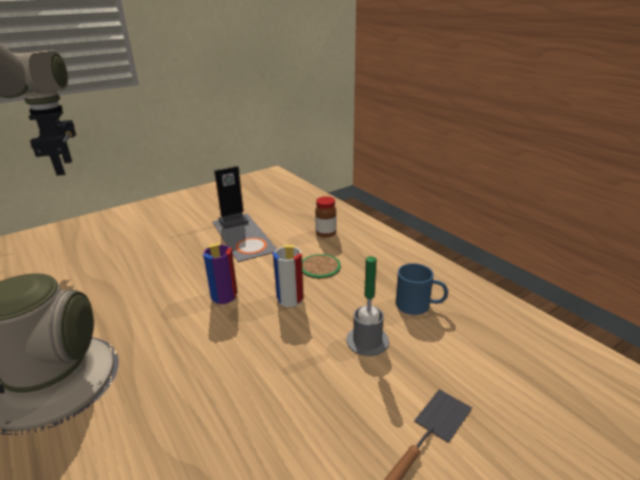

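View pics/top0.png

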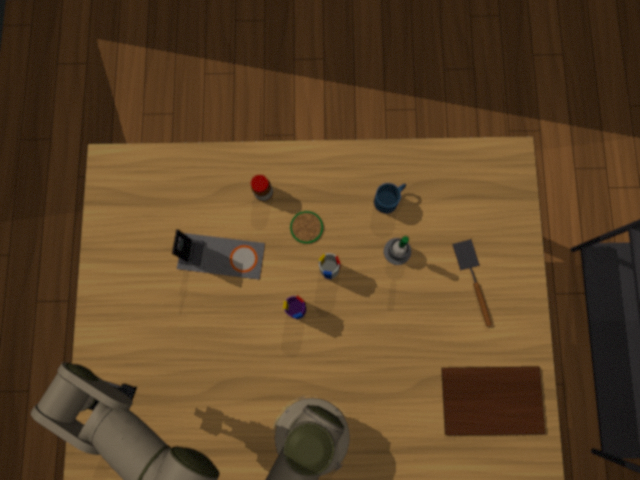

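The side view shows the white striped tumbler at (289,278), the purple look-alike at (221,275), the brush and holder at (369,315), the mat at (250,246) and the coaster at (320,265). In the top view the white cup is at (330,266), the purple one at (296,307), the holder at (398,250), the coaster at (307,227) and the mat at (244,258). Only two things could be taken for the tumbler. I choose the white one and check it in a close crop.

```bash
cat > h.py <<'E'
import numpy as np,cv2
from scipy.spatial.transform import Rotation as R
from plant import *
def cam(n):
    c=get_calibration(n);q=c["rotation"];return c["camera_matrix"],c["origin"],R.from_quat(q[[1,2,3,0]]).as_matrix()
def proj(n,p):
    K,o,M=cam(n);v=(np.atleast_2d(p)-o)@M@K.T;return v[:,:2]/v[:,2:]
def back(n,uv,z):
    K,o,M=cam(n);d=np.c_[np.atleast_2d(uv),np.ones(len(np.atleast_2d(uv)))]@np.linalg.inv(K).T@M.T
    return o+d*((z-o[2])/d[:,2:])
E
python3 - <<'E'
from h import *
im=cv2.imread("pics/top0.png");s=cv2.imread("pics/side0.png")
a=cv2.resize(im[200:290,165:425],None,fx=3,fy=3,interpolation=cv2.INTER_CUBIC)
b=cv2.resize(s[235:315,200:330],None,fx=4,fy=4,interpolation=cv2.INTER_CUBIC)
o=np.zeros((a.shape[0]+b.shape[0],780,3),np.uint8);o[:a.shape[0],:a.shape[1]]=a;o[a.shape[0]:,:b.shape[1]]=b
c=cv2.resize(s[255:350,340:400],None,fx=3.3,fy=3.3,interpolation=cv2.INTER_CUBIC);o[a.shape[0]:a.shape[0]+c.shape[0],550:550+c.shape[1]]=c
cv2.imwrite("pics/crop1.png",o)
print("cup",back("top",[330,266],130),"hold",back("top",[398,251],0),"coast",back("top",[307,227],6),"mat",back("top",[244,258],5),"phone",back("top",[181,244],185))
print("side cup bottom",back("side",[290,301],0),"holder",back("side",[369,341],0),"coast",back("side",[320,265],6),"mat",back("side",[251,246],5))
E
```

```text
cup [[499.4514605  -64.13114366 130.        ]] hold [[ 563.91272224 -283.52825612    0.        ]] coast [[646.23959623   9.0454295    6.        ]] mat [[547.56083762 212.33852051   5.        ]] phone [[562.06209091 366.39796643 185.        ]]
side cup bottom [[506.10472783 -66.67931891   0.        ]] holder [[ 568.27653652 -282.2690921     0.        ]] coast [[648.6868574   10.53230381   6.        ]] mat [[547.84133184 212.63433197   5.        ]]
```

View pics/crop1.png

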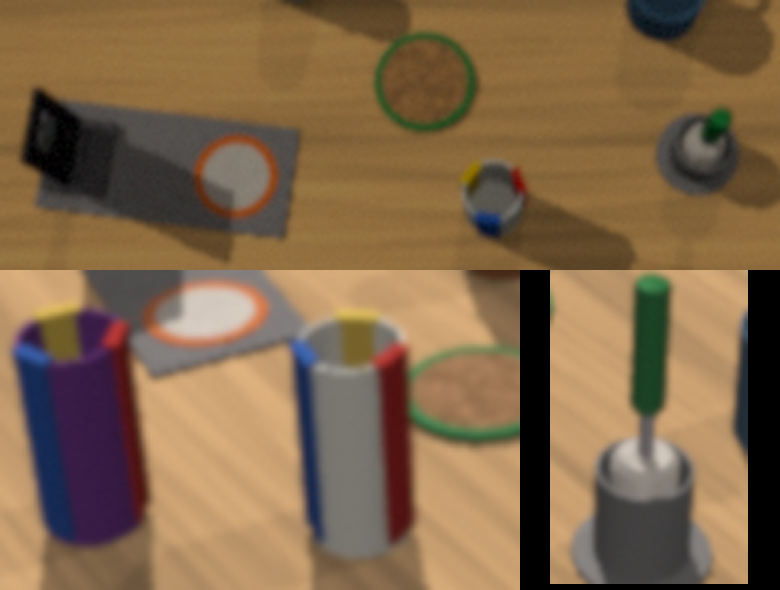

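The crop confirms the choice: the white cup, with yellow, red and blue on its rim at crop (472,173), (519,181) and (488,224), is the tumbler, and the one beside it is purple. Next I measure precisely by colour.

```bash
python3 - <<'E'
from h import *
def seg(n,box,lo,hi):
    im=cv2.imread(f"pics/{n}0.png");x0,y0,x1,y1=box
    h=cv2.cvtColor(im[y0:y1,x0:x1],cv2.COLOR_BGR2HSV);m=cv2.inRange(h,lo,hi)
    if lo[0]<3: m|=cv2.inRange(h,(172,lo[1],lo[2]),(180,255,255))
    k,l,st,c=cv2.connectedComponentsWithStats(m);i=1+np.argmax(st[1:,4])
    ys,xs=np.where(l==i);P=np.c_[xs+x0,ys+y0].astype(np.float32)
    return c[i]+[x0,y0],len(xs),P
def ell(P): return cv2.fitEllipse(cv2.convexHull(P))
# coaster, mat
for nm,n,box,lo,hi,z in [("coast","top",(285,205,330,248),(35,80,30),(85,255,255),6),("coast","side",(300,250,345,280),(35,80,30),(85,255,255),6),
  ("mat","top",(225,235,265,277),(2,120,80),(14,255,255),5),("mat","side",(232,232,272,260),(2,100,80),(12,255,255),5)]:
    c,k,P=seg(n,box,lo,hi);e=ell(P);print(nm,n,k,e[0],e[1],back(n,e[0],z)[0].round(1))
rim=(318,250,344,282);pts={}
for nm,lo,hi in [("red",(0,150,70),(8,255,255)),("yel",(20,150,80),(35,255,255)),("blu",(105,120,50),(130,255,255))]:
    c,k,P=seg("top",rim,lo,hi);pts[nm]=back("top",c,128)[0];print(nm,k,c.round(1),pts[nm].round(1))
for nm,lo,hi in [("red",(0,150,60),(8,255,255)),("yel",(20,120,80),(35,255,255)),("blu",(105,120,40),(130,255,255))]:
    c,k,P=seg("side",(270,238,308,308),lo,hi);print("side",nm,k,c.round(1),P.min(0),P.max(0))
for n,box in [("top",(385,225,415,262)),("side",(355,250,385,310))]:
    c,k,P=seg(n,box,(50,100,25),(80,255,255));print("brush",n,k,c,P.min(0),P.max(0), back(n,c,200)[0].round(1))
im=cv2.imread("pics/top0.png");h=cv2.cvtColor(im,cv2.COLOR_BGR2HSV)
m=cv2.inRange(h,(0,0,40),(180,70,140))[225:285,195:275];k,l,st,c=cv2.connectedComponentsWithStats(m);i=1+np.argmax(st[1:,4])
ys,xs=np.where(l==i);r=cv2.minAreaRect(np.c_[xs+195,ys+225].astype(np.float32));print(r,back("top",cv2.boxPoints(r),4).round(1))
# model predictions
c=np.array([502,-65,0]);a=np.linspace(0,2*np.pi,73)
print("rim pred",proj("top",c+np.c_[31*np.cos(a),31*np.sin(a),130+0*a]).min(0),proj("top",c+np.c_[31*np.cos(a),31*np.sin(a),130+0*a]).max(0))
print("brush top pred",proj("top",[566,-283,206]),proj("side",[566,-283,206]),proj("side",[566,-283,116]))
E
```

```text
coast top 203 (306.2445983886719, 226.9092254638672) (32.36439895629883, 33.00697708129883) [646.6  11.5   6. ]
coast side 171 (320.85919189453125, 265.7218933105469) (23.254901885986328, 38.58502197265625) [648.5   6.3   6. ]
mat top 237 (243.32566833496094, 258.20684814453125) (27.70972442626953, 28.15410041809082) [546.9 214.5   5. ]
mat side 135 (250.93470764160156, 245.4787139892578) (15.646129608154297, 31.746566772460938) [549.1 215.4   5. ]
red 23 [337.3 260. ] [517.5 -86.3 128. ]
yel 36 [321.2 257.2] [526.4 -38.4 128. ]
blu 32 [327.3 273. ] [479.  -55.8 128. ]
side red 260 [298.7 276.8] [293. 254.] [302. 301.]
side yel 100 [288.8 250.5] [284. 245.] [294. 258.]
side blu 93 [276.5 273.2] [274. 253.] [279. 298.]
brush top 55 [403.4 241.2] [400. 237.] [407. 246.] [ 557.8 -275.1  200. ]
brush side 323 [369.96594427 276.61609907] [366. 257.] [375. 297.] [ 531.  -317.6  200. ]
((227.24618530273438, 256.5307922363281), (69.33541107177734, 35.72200393676758), 7.125016689300537) [[511.4 383.3   4. ]
 [627.3 372.9   4. ]
 [595.5 149.    4. ]
 [480.5 162.1   4. ]]
rim pred [319.84115483 254.84216105] [340.72331529 275.5240118 ]
brush top pred [[406.32283208 237.93505622]] [[372.15260411 259.12784833]] [[370.40817816 297.52020397]]
```

```bash
cat > ov.py <<'E'
from h import *
a=np.linspace(0,2*np.pi,90)
def circ(c,r,z): return np.c_[c[0]+r*np.cos(a),c[1]+r*np.sin(a),z+0*a]
def draw(n,im,box,f,items):
    x0,y0,x1,y1=box;o=cv2.resize(im[y0:y1,x0:x1],None,fx=f,fy=f,interpolation=cv2.INTER_CUBIC)
    for P,col in items:
        q=((proj(n,P)+.5-[x0,y0])*f*8).astype(np.int32);cv2.polylines(o,[q],False,col,1,cv2.LINE_AA,3)
    return o
E
python3 - <<'E'
from ov import *
cup=(506,-63);ho=(566,-283);G=(0,255,0);M=(255,0,255)
it=[(circ(cup,31,130),M),(circ(cup,31,0),M),(circ(ho,45,0),M),(circ(ho,31,70),M),(circ(ho,11,206),M),(circ(ho,11,116),M)]
for t in(-69,51,171):
    for z in(130,):
        u=np.array([np.cos(np.radians(t)),np.sin(np.radians(t))]);it.append((np.array([[*(np.array(cup)+28*u),z],[*(np.array(cup)+31*u),z],[*(np.array(cup)+31*u),0]]),G))
T=cv2.imread("pics/top0.png");S=cv2.imread("pics/side0.png")
p=[draw("top",T,(310,240,350,290),7,it),draw("top",T,(380,230,420,270),7,it),draw("side",S,(265,240,315,310),5,it),draw("side",S,(340,250,400,355),4,it)]
o=np.zeros((350+10+350+70,560,3),np.uint8);o=np.zeros((600,800,3),np.uint8)
def put(x,y,i): 
    h,w=i.shape[:2];h=min(h,600-y);o[y:y+h,x:x+w]=i[:h]
put(0,0,p[0]);put(285,0,p[1][:280]);put(0,0,p[0]);put(570,0,cv2.resize(p[2],(225,315)));put(285,285,p[3][:315])
put(0,355,p[0][:1]);put(545,320,p[3][140:]) 
cv2.imwrite("pics/ov1.png",o)
E
```

```text
(no output)
```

View pics/ov1.png

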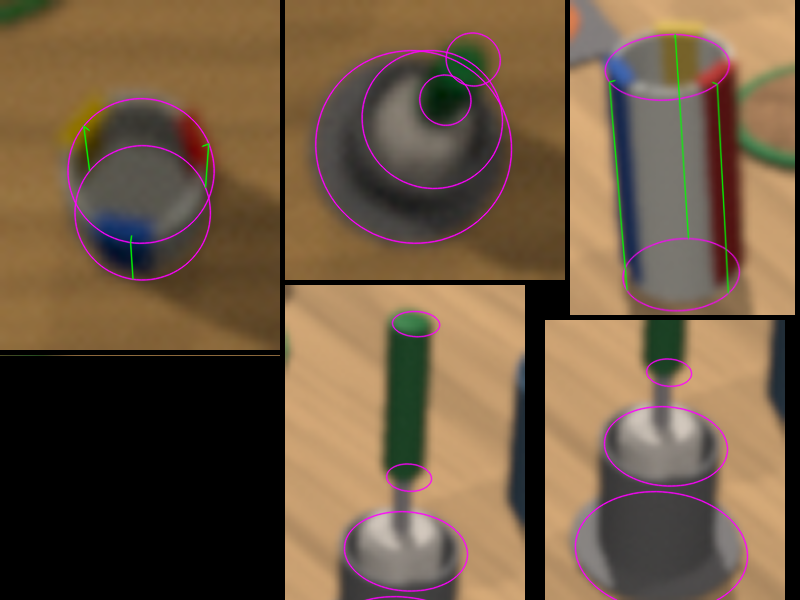

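The overlay fits to about 2 to 3 mm. Refined positions: cup (508,-64) at yaw about -67°, holder and brush (565,-281.5), mat (548,215), board axis about 82°, coaster (647.5,9). I go to the brush first.

send_rows([
  [-0.031,-0.032,-0.021],
  [-0.065,-0.067,-0.021],
  [-0.1,-0.103,-0.021],
  [-0.134,-0.139,-0.021],
  [-0.169,-0.175,-0.021],
  [-0.203,-0.21,-0.021],
  [-0.238,-0.246,-0.021],
  [-0.27,-0.28,-0.021],
], fingers=[1,1,1,1,1,1,1,1], twist=[6,12,18,24,30,36,42,48])

```text
clock: 0.9
tcp_pos: [339.6, 173.2, 259.7]
ee_rot: [0.0, 0.544, 0.839, -0.0]
contact_force: [1.4, -0.1, 0.0]
gripper_width: 88.4
finger_force: 0.0
```

send_rows([
  [-0.045,0.0016,0],
  [-0.09,0.0032,0],
  [-0.135,0.0047,0],
  [-0.18,0.0063,0],
  [-0.225,0.0079,0],
  [-0.27,0.0094,0],
  [-0.315,0.011,0],
  [-0.36,0.0126,0],
], fingers=[1,1,1,1,1,1,1,1], twist=[6,12,18,24,30,36,42,48])

```text
clock: 1.7
tcp_pos: [499.3, -149.6, 259.5]
ee_rot: [-0.0, 0.838, 0.545, -0.0]
contact_force: [1.2, 0.4, 0.5]
gripper_width: 87.9
finger_force: 0.0
```

```bash
cat > go.py <<'E'
# go.py X Y Z [yaw]: shift along tool axes (m) and twist (deg) from the measured pose
import sys
from h import *
s=get_state();p=s["tcp_pos"];q=s["ee_rot"];M=R.from_quat(q[[1,2,3,0]]).as_matrix()
t=np.array([float(v) for v in sys.argv[1:4]]);Y=np.degrees(np.arctan2(M[1,1],M[0,1]))
print(round(s["clock"],2),"tcp",p.round(1),"Y",round(Y,1),"q6",round(np.degrees(s["qpos"][5]),1),"shift",((t-p)@M/1000).round(4),"twist",round(Y-float(sys.argv[4]),1) if len(sys.argv)>4 else "", "w",round(s["gripper_width"],1),"tilt",M[2,:2].round(4))
E
python3 go.py 565 -281.5 260 -37
```

```text
1.7 tcp [ 499.3 -149.6  259.5] Y -24.0 q6 -5.7 shift [-0.0939  0.1136 -0.0006] twist 13.0 w 87.9 tilt [ 0.0001 -0.0006]
```

send_rows([
  [-0.03,0.036,0],
  [-0.06,0.073,0],
  [-0.085,0.103,0],
  [-0.092,0.112,0],
  [-0.092,0.112,0],
  [-0.092,0.112,0],
], fingers=[1,1,1,1,1,1], twist=[5,10,13,13,13,13])

```text
clock: 2.3
tcp_pos: [564.3, -276.4, 259.4]
ee_rot: [-0.0, 0.894, 0.449, -0.0]
contact_force: [0.0, 0.1, 0.3]
gripper_width: 88.1
finger_force: 0.0
```

```bash
python3 go.py 565 -281.5 162 -37; python3 -c "
from h import *
im=capture('side');o=cv2.resize(im[200:360,320:420,::-1],None,fx=3.7,fy=3.7,interpolation=cv2.INTER_CUBIC)
t=capture('top');b=cv2.resize(t[205:275,365:435,::-1],None,fx=5.7,fy=5.7,interpolation=cv2.INTER_CUBIC)
w=np.zeros((600,780,3),np.uint8);w[:o.shape[0],:o.shape[1]]=o;w[:b.shape[0],375:375+b.shape[1]]=b;cv2.imwrite('pics/p2.png',w)"
```

```text
2.3 tcp [ 564.3 -276.4  259.4] Y -36.7 q6 -0.2 shift [-0.0037  0.0037  0.0974] twist 0.3 w 88.1 tilt [ 0.0001 -0.001 ]
```

View pics/p2.png

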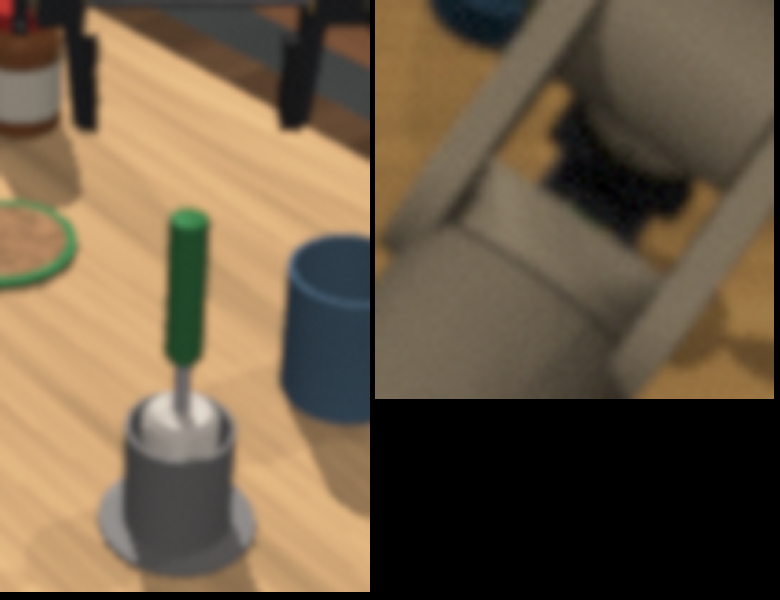

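Side crop: the fingertips at (84,120) and (295,120) straddle the green handle top at (188,215), so it is centred. I go down and grip.

send_rows([
  [-0.0037,0.0037,0.02],
  [-0.0037,0.0037,0.04],
  [-0.0037,0.0037,0.06],
  [-0.0037,0.0037,0.08],
  [-0.0037,0.0037,0.097],
  [-0.0037,0.0037,0.097],
], fingers=[1,1,1,1,1,1], twist=[0,0,0,0,0,0])

```text
clock: 3.0
tcp_pos: [564.4, -280.7, 161.1]
ee_rot: [-0.002, 0.894, 0.449, -0.001]
contact_force: [0.2, 0.1, -0.4]
gripper_width: 88.3
finger_force: 0.0
```

send_rows([
  [0,0,0],
  [0,0,0],
  [0,0,0],
  [0,0,0],
  [0,0,0],
  [0,0,0],
  [0,0,0],
  [0,0,0],
], fingers=[-1,-1,-1,-1,-1,-1,-1,-1], twist=[0,0,0,0,0,0,0,0], force=35)

```text
clock: 3.8
tcp_pos: [565.3, -282.2, 162.7]
ee_rot: [-0.0, 0.894, 0.449, -0.0]
contact_force: [-0.2, 0.9, 0.6]
gripper_width: 26.4
finger_force: 0.0
```

```bash
python3 go.py 565 -281.5 305 -37
```

```text
3.8 tcp [ 565.3 -282.2  162.7] Y -36.7 q6 -0.6 shift [ 0.0004 -0.0007 -0.1423] twist 0.3 w 26.4 tilt [ 0.     -0.0001]
```

send_rows([
  [0,0,0],
  [0,0,0],
  [0,0,0],
], fingers=[-1,-1,-1], twist=[0,0,0])

```text
clock: 4.1
tcp_pos: [565.3, -282.2, 162.7]
ee_rot: [-0.0, 0.894, 0.449, -0.0]
contact_force: [0.3, 0.3, -1.2]
gripper_width: 21.1
finger_force: 35.0
```

send_rows([
  [0,0,-0.01],
  [0,0,-0.03],
  [0,0,-0.06],
  [0,0,-0.09],
  [0,0,-0.12],
  [0,0,-0.145],
  [0,0,-0.155],
  [0,0,-0.155],
], fingers=[-1,-1,-1,-1,-1,-1,-1,-1], twist=[0,0,0,0,0,0,0,0])

```text
clock: 4.9
tcp_pos: [565.4, -282.2, 319.0]
ee_rot: [0.001, 0.894, 0.449, 0.001]
contact_force: [-0.1, 0.3, -0.3]
gripper_width: 21.5
finger_force: 35.0
```

```bash
python3 go.py 508 -64 318 -37
```

```text
4.9 tcp [ 565.4 -282.2  319. ] Y -36.7 q6 -0.6 shift [ 0.1407 -0.1765  0.0006] twist 0.3 w 21.5 tilt [-0.      0.0025]
```

send_rows([
  [0.012,-0.016,0],
  [0.036,-0.045,0],
  [0.064,-0.08,0],
  [0.09,-0.113,0],
  [0.112,-0.14,0],
  [0.13,-0.163,0],
  [0.1385,-0.1735,0],
  [0.1405,-0.1765,0],
], fingers=[-1,-1,-1,-1,-1,-1,-1,-1], twist=[0,0,0,0,0,0,0,0])

```text
clock: 5.7
tcp_pos: [507.4, -63.2, 317.1]
ee_rot: [-0.0, 0.893, 0.449, -0.0]
contact_force: [0.5, -0.5, -0.7]
gripper_width: 21.3
finger_force: 35.0
```

send_rows([
  [0,0,0],
  [0,0,0],
  [0,0,0],
], fingers=[-1,-1,-1], twist=[0,0,0])

```text
clock: 6.0
tcp_pos: [508.0, -65.1, 317.4]
ee_rot: [-0.0, 0.894, 0.448, -0.0]
contact_force: [-0.3, 0.7, -1.2]
gripper_width: 21.5
finger_force: 35.0
```

```bash
python3 go.py 508 -64 318 -37; python3 - <<'E'
from ov import *
cup=(508,-64);M=(255,0,255);G=(0,255,0);s=get_state();b=s["tcp_pos"];zb=b[2]-156.7
it=[(circ(cup,31,130),M),(circ(cup,31,0),M),(circ(b,14,zb),G),(circ(b,21,zb+40),G),(circ(b,11,zb+110),G),(np.array([[b[0],b[1],0],[b[0],b[1],zb]]),(0,255,255))]
S=np.ascontiguousarray(capture("side")[:,:,::-1]);T=np.ascontiguousarray(capture("top")[:,:,::-1])
w=np.zeros((600,800,3),np.uint8);a_=draw("side",S,(255,160,345,310),4,it);w[:,:360]=a_
c=draw("top",T,(300,230,370,300),6,it);w[:420,370:790]=c;cv2.imwrite("pics/p3.png",w)
E
```

```text
6.0 tcp [508.  -65.1 317.4] Y -36.8 q6 16.2 shift [ 0.0008 -0.0006 -0.0006] twist 0.2 w 21.5 tilt [-0.0003 -0.0004]
```

View pics/p3.png

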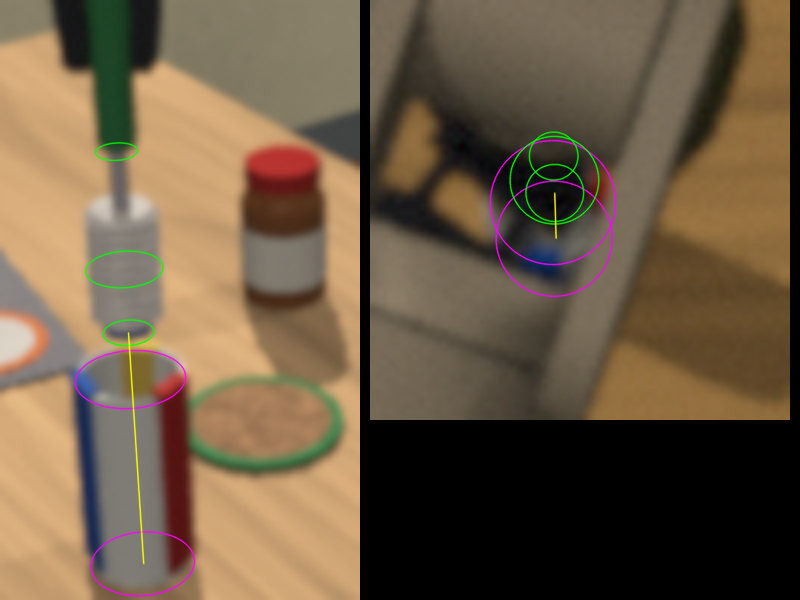

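The side crop shows the brush head at (124,265) above the cup rim centre (131,378). Both outlines match the model within about 1 px, so I enter the cup.

send_rows([
  [0.0005,-0.0005,0.015],
  [0.0005,-0.0005,0.035],
  [0.0005,-0.0005,0.06],
  [0.0005,-0.0005,0.075],
  [0.0005,-0.0005,0.08],
], fingers=[-1,-1,-1,-1,-1], twist=[0,0,0,0,0])

```text
clock: 6.6
tcp_pos: [507.2, -63.5, 236.2]
ee_rot: [-0.001, 0.894, 0.448, -0.001]
contact_force: [0.1, -0.2, -1.0]
gripper_width: 21.2
finger_force: 35.0
```

send_rows([
  [0,0,0.015],
  [0,0,0.03],
  [0,0,0.045],
  [0,0,0.058],
  [0,0,0.063],
  [0,0,0.063],
  [0,0,0.063],
], fingers=[-1,-1,-1,-1,-1,-1,-1], twist=[0,0,0,0,0,0,0])

```text
clock: 7.3
tcp_pos: [508.0, -63.6, 175.6]
ee_rot: [0.001, 0.894, 0.449, 0.0]
contact_force: [0.8, 0.5, -1.9]
gripper_width: 21.3
finger_force: 35.0
```

send_rows([
  [0,0,-0.015],
  [0,0,-0.035],
  [0,0,-0.055],
  [0,0,-0.07],
  [0,0,-0.075],
  [0,0,-0.075],
  [0,0,-0.06],
  [0,0,-0.04],
], fingers=[-1,-1,-1,-1,-1,-1,-1,-1], twist=[0,0,0,0,0,0,0,0])

```text
clock: 8.1
tcp_pos: [507.7, -63.4, 214.3]
ee_rot: [0.0, 0.894, 0.449, 0.0]
contact_force: [0.4, -0.2, -1.6]
gripper_width: 21.1
finger_force: 35.0
```

send_rows([
  [0,0,0.015],
  [0,0,0.03],
  [0,0,0.039],
  [0,0,0.04],
  [0,0,0.04],
  [0,0,0.04],
], fingers=[-1,-1,-1,-1,-1,-1], twist=[0,0,0,0,0,0])

```text
clock: 8.7
tcp_pos: [507.9, -63.5, 175.3]
ee_rot: [0.0, 0.894, 0.449, 0.0]
contact_force: [-0.1, 0.1, -0.6]
gripper_width: 21.0
finger_force: 35.0
```

```bash
python3 go.py 565 -281.5 162.7 -37
```

```text
8.7 tcp [507.9 -63.5 175.3] Y -36.7 q6 16.3 shift [-0.1407  0.1761  0.0128] twist 0.3 w 21.0 tilt [0.0003 0.001 ]
```

send_rows([
  [0,0,-0.015],
  [0,0,-0.04],
  [0,0,-0.07],
  [0,0,-0.1],
  [0,0,-0.125],
  [0,0,-0.14],
  [0,0,-0.145],
  [0,0,-0.145],
], fingers=[-1,-1,-1,-1,-1,-1,-1,-1], twist=[0,0,0,0,0,0,0,0])

```text
clock: 9.5
tcp_pos: [507.6, -63.3, 320.2]
ee_rot: [0.0, 0.894, 0.449, 0.0]
contact_force: [1.3, -0.8, -1.4]
gripper_width: 21.1
finger_force: 35.0
```

send_rows([
  [-0.012,0.016,0],
  [-0.036,0.045,0],
  [-0.064,0.08,0],
  [-0.09,0.113,0],
  [-0.112,0.14,0],
  [-0.13,0.163,0],
  [-0.1387,0.1735,0],
  [-0.1407,0.1761,0],
], fingers=[-1,-1,-1,-1,-1,-1,-1,-1], twist=[0,0,0,0,0,0,0,0])

```text
clock: 10.3
tcp_pos: [564.7, -282.2, 318.3]
ee_rot: [-0.001, 0.894, 0.448, -0.0]
contact_force: [0.2, 1.2, -1.4]
gripper_width: 21.0
finger_force: 35.0
```

send_rows([
  [0,0,0],
  [0,0,0],
  [0,0,0],
], fingers=[-1,-1,-1], twist=[0,0,0])

```text
clock: 10.6
tcp_pos: [564.7, -280.2, 320.2]
ee_rot: [0.0, 0.893, 0.449, 0.0]
contact_force: [0.4, -0.1, -0.6]
gripper_width: 21.0
finger_force: 35.0
```

```bash
python3 go.py 565 -281.5 162.7 -37
```

```text
10.6 tcp [ 564.7 -280.2  320.2] Y -36.6 q6 -0.5 shift [-0.0009  0.0009  0.1575] twist 0.4 w 21.0 tilt [0.0001 0.0004]
```

send_rows([
  [-0.0009,0.0009,0.015],
  [-0.0009,0.0009,0.04],
  [-0.0009,0.0009,0.07],
  [-0.0009,0.0009,0.1],
  [-0.0009,0.0009,0.125],
  [-0.0009,0.0009,0.145],
  [-0.0009,0.0009,0.155],
  [-0.0009,0.0009,0.156],
], fingers=[-1,-1,-1,-1,-1,-1,-1,-1], twist=[0,0,0,0,0,0,0,0])

```text
clock: 11.4
tcp_pos: [564.9, -282.1, 163.5]
ee_rot: [-0.0, 0.894, 0.449, -0.0]
contact_force: [0.2, -0.8, -0.0]
gripper_width: 21.3
finger_force: 35.0
```

send_rows([
  [0,0,0],
  [0,0,0],
  [0,0,0],
  [0,0,0],
  [0,0,0],
  [0,0,0],
  [0,0,0],
  [0,0,0],
], fingers=[-1,-1,-0.4,-0.4,0,0.6,1,1], twist=[0,0,0,0,0,0,0,0])

```text
clock: 12.2
tcp_pos: [564.9, -282.7, 163.8]
ee_rot: [0.0, 0.894, 0.449, 0.0]
contact_force: [-0.5, -0.0, 0.9]
gripper_width: 56.4
finger_force: 0.0
```

send_rows([
  [0,0,0],
  [0,0,0],
  [0,0,0],
  [0,0,-0.02],
  [0,0,-0.05],
  [0,0,-0.08],
  [0,0,-0.1],
  [0,0,-0.105],
], fingers=[1,1,1,1,1,1,1,1], twist=[0,0,0,0,0,0,0,0])

```text
clock: 13.0
tcp_pos: [565.4, -282.9, 271.2]
ee_rot: [0.002, 0.894, 0.449, 0.001]
contact_force: [0.3, 0.3, -1.0]
gripper_width: 88.0
finger_force: 0.0
```

```bash
python3 go.py 508 -64 260 -21; python3 - <<'E'
from ov import *
S=np.ascontiguousarray(capture("side")[:,:,::-1])
cup=(508,-64);ho=(565,-281.5);M=(255,0,255)
it=[(circ(cup,31,130),M),(circ(cup,31,0),M),(circ(ho,45,0),M),(circ(ho,31,70),M),(circ(ho,11,206),M)]
cv2.imwrite("pics/p4.png",draw("side",S,(260,215,415,360),4,it))
E
```

```text
13.0 tcp [ 565.4 -282.9  271.2] Y -36.7 q6 -0.6 shift [ 0.1413 -0.1769  0.0104] twist -15.7 w 88.0 tilt [-0.0001  0.0044]
```

View pics/p4.png

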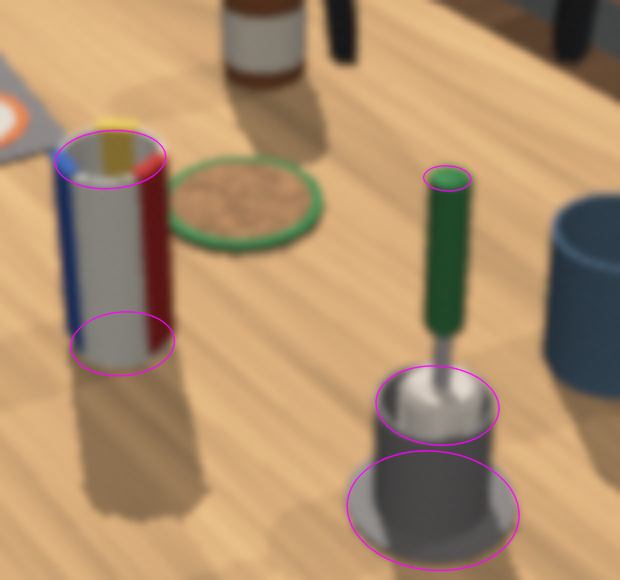

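The brush stands upright in its holder (handle top at (447,178)) and the cup is undisturbed with its rim at (110,158). Now the cup.

send_rows([
  [0.02,-0.025,0.005],
  [0.05,-0.062,0.01],
  [0.08,-0.099,0.02],
  [0.11,-0.136,0.03],
  [0.135,-0.167,0.04],
  [0.1427,-0.1767,0.05],
  [0.1427,-0.1767,0.06],
  [0.1427,-0.1767,0.06],
], fingers=[1,1,1,1,1,1,1,1], twist=[-3,-6,-9,-12,-15,-15.7,-15.7,-15.7])

```text
clock: 13.85
tcp_pos: [508.0, -62.8, 206.8]
ee_rot: [-0.001, 0.824, 0.566, -0.001]
contact_force: [-0.2, -0.2, 1.0]
gripper_width: 88.0
finger_force: 0.0
```

```bash
python3 go.py 509 -63 81 -21
```

```text
13.85 tcp [508.  -62.8 206.8] Y -21.0 q6 0.7 shift [0.0002 0.0014 0.1258] twist -0.0 w 88.0 tilt [-0.0003 -0.0035]
```

send_rows([
  [0,0.001,0.02],
  [0,0.001,0.045],
  [0,0.001,0.07],
  [0,0.001,0.095],
  [0,0.001,0.115],
  [0,0.001,0.124],
  [0,0.001,0.124],
], fingers=[1,1,1,1,1,1,1], twist=[0,0,0,0,0,0,0])

```text
clock: 14.55
tcp_pos: [509.3, -63.8, 83.8]
ee_rot: [-0.001, 0.824, 0.566, -0.001]
contact_force: [0.3, -0.3, 0.1]
gripper_width: 88.3
finger_force: 0.0
```

send_rows([
  [0,0,0],
  [0,0,0],
  [0,0,0],
  [0,0,0],
  [0,0,0],
  [0,0,0],
  [0,0,0],
  [0,0,0],
], fingers=[-1,-1,-1,-1,-1,-1,-1,-1], twist=[0,0,0,0,0,0,0,0], force=30)

```text
clock: 15.35
tcp_pos: [509.7, -63.1, 85.4]
ee_rot: [0.001, 0.824, 0.567, 0.0]
contact_force: [-1.0, 0.4, 5.7]
gripper_width: 62.5
finger_force: 30.0
```

```bash
python3 go.py 548 215 169 82
```

```text
15.35 tcp [509.7 -63.1  85.4] Y -21.0 q6 0.7 shift [ 0.2733 -0.0637 -0.0837] twist -103.0 w 62.5 tilt [-0.0001  0.0012]
```

send_rows([
  [0,0,-0.008],
  [0,0,-0.022],
  [0,0,-0.04],
  [0,0,-0.06],
  [0,0,-0.078],
  [0,0,-0.087],
  [0,0,-0.09],
  [0,0,-0.09],
], fingers=[-1,-1,-1,-1,-1,-1,-1,-1], twist=[0,0,0,0,0,0,0,0])

```text
clock: 16.15
tcp_pos: [509.3, -62.9, 174.6]
ee_rot: [-0.0, 0.824, 0.566, -0.0]
contact_force: [0.1, 0.1, -1.4]
gripper_width: 61.8
finger_force: 30.0
```

send_rows([
  [0.012,-0.003,0],
  [0.035,-0.008,0],
  [0.068,-0.016,0],
  [0.103,-0.024,0],
  [0.138,-0.032,0],
  [0.173,-0.04,0],
  [0.208,-0.0485,0],
  [0.238,-0.0555,0],
], fingers=[-1,-1,-1,-1,-1,-1,-1,-1], twist=[-5,-11,-18,-25,-32,-39,-46,-53])

```text
clock: 16.95
tcp_pos: [542.5, 180.8, 173.5]
ee_rot: [-0.001, 0.482, 0.876, -0.001]
contact_force: [0.7, -0.2, -1.3]
gripper_width: 61.9
finger_force: 30.0
```

```bash
python3 go.py 548 215 170 128
```

```text
16.95 tcp [542.5 180.8 173.5] Y 32.3 q6 -25.8 shift [0.0259 0.023  0.0035] twist -95.7 w 61.9 tilt [ 0.001  -0.0019]
```

send_rows([
  [0.015,0.014,0.001],
  [0.023,0.021,0.002],
  [0.0255,0.023,0.003],
  [0.0255,0.023,0.003],
  [0.0255,0.023,0.003],
  [0.0255,0.023,0.003],
  [0.0255,0.023,0.003],
  [0.0255,0.023,0.003],
], fingers=[-1,-1,-1,-1,-1,-1,-1,-1], twist=[-7,-14,-21,-28,-35,-42,-49,-56])

```text
clock: 17.75
tcp_pos: [548.5, 212.8, 170.4]
ee_rot: [-0.001, 0.015, 1.0, -0.0]
contact_force: [0.3, -0.4, -1.8]
gripper_width: 62.0
finger_force: 30.0
```

send_rows([
  [0,0,0],
  [0,0,0],
  [0,0,0],
  [0,0,0],
  [0,0,0],
  [0,0,0],
  [0,0,0],
  [0,0,0],
], fingers=[-1,-1,-1,-1,-1,-1,-1,-1], twist=[-7,-14,-21,-28,-35,-39,-39.7,-39.7])

```text
clock: 18.55
tcp_pos: [548.7, 212.9, 170.9]
ee_rot: [-0.001, -0.322, 0.947, 0.0]
contact_force: [0.3, -0.5, -1.4]
gripper_width: 62.0
finger_force: 30.0
```

```bash
python3 go.py 548 215 170 128; python3 - <<'E'
from ov import *
S=np.ascontiguousarray(capture("side")[:,:,::-1]);T=np.ascontiguousarray(capture("top")[:,:,::-1])
s=get_state();b=s["tcp_pos"];zb=b[2]-85;M=(255,0,255);G=(0,255,0);m=np.array([548,215.]);it=[(circ(b,31,zb+130),M),(circ(b,31,zb),M),(circ(m,45,5),M)]
for t,c in((82,(0,0,255)),(202,(0,255,255)),(322,(255,0,0))):
    u=np.array([np.cos(np.radians(t)),np.sin(np.radians(t))]);it.append((np.array([[*(b[:2]+31*u),zb+130],[*(b[:2]+31*u),zb]]),c))
u=np.array([np.cos(np.radians(82)),np.sin(np.radians(82))]);v=np.array([-u[1],u[0]])
it.append((np.array([[*(m+x*u+y*v),4] for x,y in((-60,-60),(210,-60),(210,60),(-60,60),(-60,-60))]),G));it.append((circ(m+162*u,4,150),G))
w=np.zeros((600,800,3),np.uint8);a_=draw("side",S,(205,140,285,265),4.8,it);w[:,:384]=a_
c=draw("top",T,(165,220,275,290),3.7,it);w[:c.shape[0],390:390+c.shape[1]]=c;cv2.imwrite("pics/p5.png",w)
E
```

```text
18.55 tcp [548.7 212.9 170.9] Y 127.6 q6 -117.9 shift [-0.0008  0.0021  0.001 ] twist -0.4 w 62.0 tilt [0.0012 0.0007]
```

View pics/p5.png

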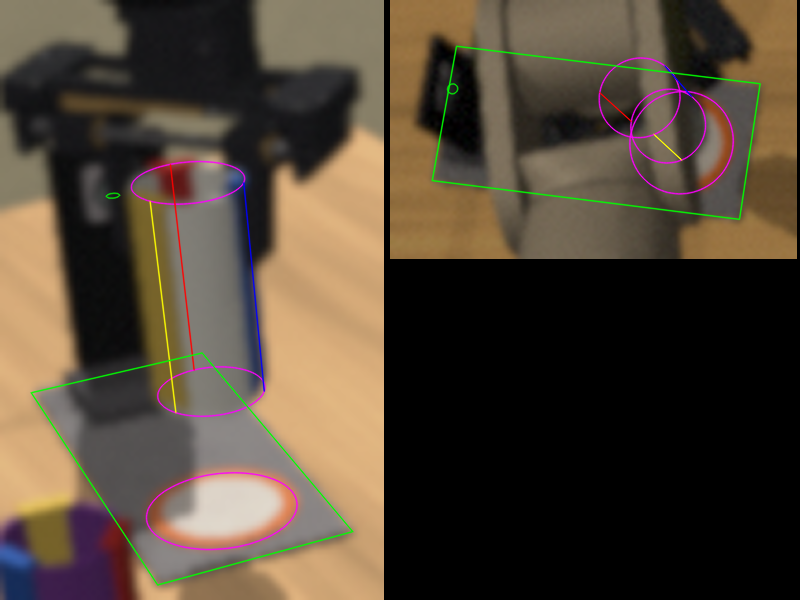

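The side crop shows the red stripe (174,180) on the far inner rim, turned to the phone. Yellow (152,300), blue (240,180) and the mat and board outlines all match the model. I hold here, then turn to yellow and blue.

send_rows([
  [0,0.001,0],
  [0,0.001,0],
  [0,0.001,0],
  [0,0.001,0],
  [0,0.001,0],
  [0,0.001,0],
  [0,0.001,0],
  [0,0.001,0],
], fingers=[-1,-1,-1,-1,-1,-1,-1,-1], twist=[0,0,0,0,0,0,0,0])

```text
clock: 19.45
tcp_pos: [548.3, 213.7, 171.8]
ee_rot: [0.0, -0.323, 0.946, -0.0]
contact_force: [-0.2, 0.2, -0.7]
gripper_width: 61.5
finger_force: 30.0
```

send_rows([
  [0,0,0],
  [0,0,0],
  [0,0,0],
  [0,0,0],
  [0,0,0],
  [0,0,0],
  [0,0,0],
  [0,0,0],
], fingers=[-1,-1,-1,-1,-1,-1,-1,-1], twist=[0,0,0,0,4,11,18,25])

```text
clock: 20.25
tcp_pos: [548.3, 213.7, 171.8]
ee_rot: [0.0, -0.108, 0.994, -0.0]
contact_force: [0.6, 0.4, -1.8]
gripper_width: 61.9
finger_force: 30.0
```

send_rows([
  [0,0,0],
  [0,0,0],
  [0,0,0],
  [0,0,0],
  [0,0,0],
  [0,0,0],
  [0,0,0],
  [0,0,0],
], fingers=[-1,-1,-1,-1,-1,-1,-1,-1], twist=[8,16,24,32,40,48,56,64])

```text
clock: 21.05
tcp_pos: [548.3, 213.7, 171.8]
ee_rot: [0.0, 0.435, 0.9, -0.0]
contact_force: [-0.7, -0.2, -2.4]
gripper_width: 61.7
finger_force: 30.0
```

send_rows([
  [0,0,0],
  [0,0,0],
  [0,0,0],
  [0,0,0],
  [0,0,0],
  [0,0,0],
  [0,0,0],
  [0,0,0],
], fingers=[-1,-1,-1,-1,-1,-1,-1,-1], twist=[8,16,24,29,31,31,31,31])

```text
clock: 21.85
tcp_pos: [548.3, 213.7, 171.7]
ee_rot: [-0.0, 0.658, 0.753, -0.0]
contact_force: [-0.1, 0.3, -2.2]
gripper_width: 61.7
finger_force: 30.0
```

send_rows([
  [0,0,0],
  [0,0,0],
  [0,0,0],
  [0,0,0],
  [0,0,0],
  [0,0,0],
  [0,0,0],
  [0,0,0],
], fingers=[-1,-1,-1,-1,-1,-1,-1,-1], twist=[0,0,0,0,0,0,0,0])

```text
clock: 22.65
tcp_pos: [548.3, 213.7, 171.8]
ee_rot: [0.0, 0.658, 0.753, 0.0]
contact_force: [0.8, 1.3, -1.3]
gripper_width: 62.1
finger_force: 30.0
```

```bash
python3 go.py 548 215 170 8
```

```text
22.65 tcp [548.3 213.7 171.8] Y 7.7 q6 2.1 shift [ 0.0014 -0.0001  0.0018] twist -0.3 w 62.1 tilt [0. 0.]
```

send_rows([
  [0,0,0],
  [0,0,0],
  [0,0,0],
  [0,0,0],
  [0,0,0],
  [0,0,0],
  [0,0,0],
  [0,0,0],
], fingers=[-1,-1,-1,-1,-1,-1,-1,-1], twist=[0,0,0,4,11,19,27,35])

```text
clock: 23.45
tcp_pos: [548.3, 213.7, 171.8]
ee_rot: [0.0, 0.855, 0.518, -0.0]
contact_force: [-0.4, -0.2, -1.5]
gripper_width: 61.8
finger_force: 30.0
```

send_rows([
  [0,0,0],
  [0,0,0],
  [0,0,0],
  [0,0,0],
  [0,0,0],
  [0,0,0],
  [0,0,0],
  [0,0,0],
], fingers=[-1,-1,-1,-1,-1,-1,-1,-1], twist=[8,16,24,32,40,48,56,64])

```text
clock: 24.25
tcp_pos: [548.3, 213.7, 171.8]
ee_rot: [-0.0, 1.0, -0.014, -0.0]
contact_force: [-0.2, -0.2, -1.0]
gripper_width: 62.2
finger_force: 30.0
```

send_rows([
  [0,0,0],
  [0,0,0],
  [0,0,0],
  [0,0,0],
  [0,0,0],
  [0,0,0],
  [0,0,0],
  [0,0,0],
], fingers=[-1,-1,-1,-1,-1,-1,-1,-1], twist=[8,15,19,21,21,21,21,21])

```text
clock: 25.05
tcp_pos: [548.3, 213.7, 171.7]
ee_rot: [-0.0, 0.981, -0.193, -0.0]
contact_force: [-1.1, -0.5, -1.6]
gripper_width: 62.2
finger_force: 30.0
```

send_rows([
  [0,0,0],
  [0,0,0],
  [0,0,0],
  [0,0,0],
  [0,0,0],
  [0,0,0],
  [0,0,0],
  [0,0,0],
], fingers=[-1,-1,-1,-1,-1,-1,-1,-1], twist=[0,0,0,0,0,0,0,0])

```text
clock: 25.85
tcp_pos: [548.3, 213.7, 171.8]
ee_rot: [0.0, 0.981, -0.193, -0.0]
contact_force: [0.6, 0.2, -2.3]
gripper_width: 61.8
finger_force: 30.0
```

```bash
python3 go.py 647.5 9 170 -112; python3 - <<'E'
from ov import *
S=np.ascontiguousarray(capture("side")[:,:,::-1])
s=get_state();b=s["tcp_pos"];zb=b[2]-86;M=(255,0,255);it=[(circ(b,31,zb+130),M),(circ(b,31,zb),M)]
for t,c in((82,(255,0,0)),(202,(0,0,255)),(322,(0,255,255))):
    u=np.array([np.cos(np.radians(t)),np.sin(np.radians(t))]);it.append((np.array([[*(b[:2]+31*u),zb+130],[*(b[:2]+31*u),zb]]),c))
it.append((circ((647.5,9),55,6),M))
cv2.imwrite("pics/p6.png",draw("side",S,(205,140,345,285),4,it))
E
```

```text
25.85 tcp [548.3 213.7 171.8] Y -112.3 q6 122.1 shift [0.1695 0.1518 0.0018] twist -0.3 w 61.8 tilt [0. 0.]
```

View pics/p6.png

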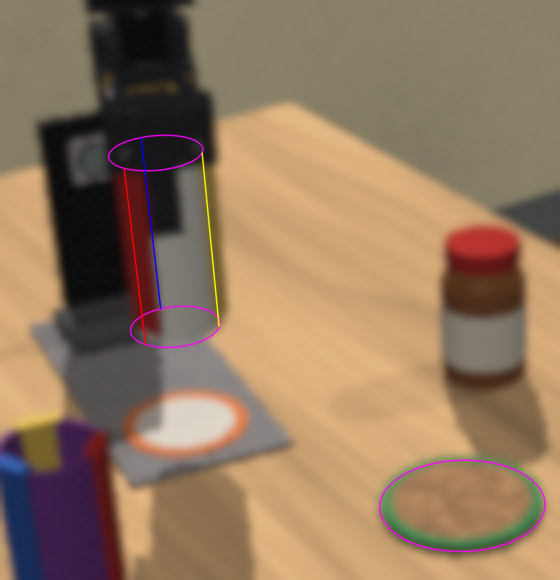

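The side crop shows no slip: red (137,250) and yellow (212,240) are at the sides, so blue faces the phone. The coaster outline at (463,505) fits. Next I carry the cup to the coaster.

send_rows([
  [0.008,0.007,0],
  [0.026,0.023,0],
  [0.052,0.046,0],
  [0.08,0.072,0],
  [0.108,0.097,0],
  [0.136,0.122,0],
  [0.158,0.141,0],
  [0.168,0.15,0],
], fingers=[-1,-1,-1,-1,-1,-1,-1,-1], twist=[0,0,0,0,0,0,0,0])

```text
clock: 26.7
tcp_pos: [647.7, 8.1, 171.4]
ee_rot: [0.0, 0.981, -0.195, 0.0]
contact_force: [-0.2, 0.9, -1.8]
gripper_width: 61.8
finger_force: 30.0
```

send_rows([
  [0.0015,0.0015,0],
  [0.0015,0.0015,0],
  [0.0015,0.0015,0],
  [0.0015,0.0015,0],
], fingers=[-1,-1,-1,-1], twist=[0,0,0,0])

```text
clock: 27.1
tcp_pos: [647.3, 10.5, 172.0]
ee_rot: [-0.0, 0.981, -0.193, -0.0]
contact_force: [0.4, -0.2, -1.4]
gripper_width: 62.0
finger_force: 30.0
```

send_rows([
  [0,0,0.01],
  [0,0,0.025],
  [0,0,0.042],
  [0,0,0.058],
  [0,0,0.068],
  [0,0,0.073],
  [0,0,0.075],
  [0,0,0.075],
], fingers=[-1,-1,-1,-1,-1,-1,-1,-1], twist=[0,0,0,0,0,0,0,0])

```text
clock: 27.9
tcp_pos: [647.8, 9.2, 97.0]
ee_rot: [-0.0, 0.981, -0.193, 0.0]
contact_force: [0.6, -0.7, -1.6]
gripper_width: 62.3
finger_force: 30.0
```

```bash
python3 go.py 647.5 9 91.4 -112
```

```text
27.9 tcp [647.8   9.2  97. ] Y -112.3 q6 102.7 shift [-0.0002  0.0003  0.0056] twist -0.3 w 62.3 tilt [ 0.0005 -0.0001]
```

send_rows([
  [0,0,0.002],
  [0,0,0.004],
  [0,0,0.005],
  [0,0,0.0055],
  [0,0,0.0055],
], fingers=[-1,-1,-1,-1,-1], twist=[0,0,0,0,0])

```text
clock: 28.4
tcp_pos: [647.7, 9.2, 91.4]
ee_rot: [0.0, 0.981, -0.193, 0.0]
contact_force: [-0.3, 0.5, -0.1]
gripper_width: 61.8
finger_force: 30.0
```

send_rows([
  [0,0,0],
  [0,0,0],
  [0,0,0],
  [0,0,0],
  [0,0,0],
  [0,0,0],
  [0,0,0],
  [0,0,0],
], fingers=[0.5,0.6,0.8,1,1,1,1,1], twist=[0,0,0,0,0,0,0,0])

```text
clock: 29.2
tcp_pos: [647.6, 9.2, 91.2]
ee_rot: [-0.0, 0.981, -0.193, -0.0]
contact_force: [-0.3, -0.2, -0.5]
gripper_width: 88.4
finger_force: 0.0
```

send_rows([
  [0,0,-0.01],
  [0,0,-0.03],
  [0,0,-0.055],
  [0,0,-0.085],
  [0,0,-0.115],
  [0,0,-0.14],
  [0,0,-0.15],
  [0,0,-0.15],
], fingers=[1,1,1,1,1,1,1,1], twist=[0,0,0,0,0,0,0,0])

```text
clock: 30.0
tcp_pos: [647.9, 9.2, 242.7]
ee_rot: [-0.0, 0.981, -0.193, 0.001]
contact_force: [-1.2, 0.3, -0.6]
gripper_width: 88.1
finger_force: 0.0
```

```bash
python3 - <<'E'
from ov import *
S=np.ascontiguousarray(capture("side")[:,:,::-1]);M=(255,0,255)
it=[(circ((647.5,9),31,136),M),(circ((647.5,9),31,6),M),(circ((647.5,9),55,6),M),(circ((565,-281.5),11,206),M)]
cv2.imwrite("pics/p7.png",draw("side",S,(260,180,460,330),3.9,it))
E
```

```text
(no output)
```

View pics/p7.png

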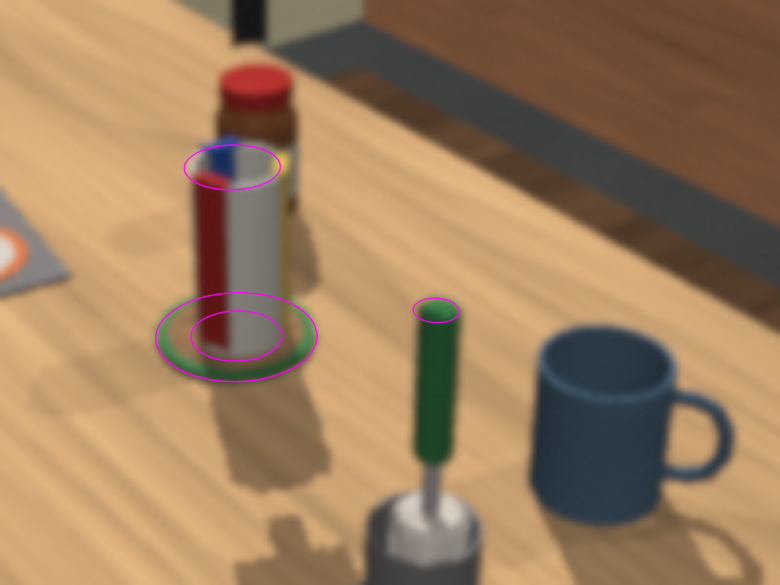

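The cup stands upright on the coaster at (240,335), about 5 mm off centre. The brush stands in its holder at (437,310), and the gripper is clear of everything. I hand the job in.

```bash
python3 -c "
from plant import *
print(close_job())"
```

```text
the job is handed in; nothing more can be done
None
```

I handed the job in at about 30 s: the tumbler was scrubbed down to the bottom twice, the brush is back in its holder, red, yellow and blue were each held to the lens, and the tumbler stands upright on the coaster about 5 mm off centre; hand-in gave no verdict.

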